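# Load a power module on its dowels in the safety tester and start the test

## Robot

A 6-joint arm with a two-finger parallel gripper is mounted at the origin on the work surface. World frame = base frame: x ahead of the robot, y to its left, z up, the work surface at z = 0. Lengths are in m, angles in rad, forces in N, time in s.
With the tool pointing down it reaches from about 0.275 to 0.825 m from the base axis. Payload 4.9 kg.
Tool frame: the origin (TCP) lies midway between the tips of the shut fingers; the grasp point (between the pads) lies 19 mm behind it (bot.grip_depth is the distance from the TCP to the grasp point, in m); y points along the fingers, x is the direction in which the jaws open and shut, and the axes are right-handed (so a half turn about y gives the same grasp; the last joint's range is limited). The gripper opens to 85 mm and grips with 20 to 120 N. Pads are 22 mm wide; open, the fingers measure 114 mm over their backs; the gripper's body (76 mm by 85 mm) begins 54 mm behind the grasp point. The pads swing forward as they close: fully open they stand 13 mm farther back than shut.
Start: joints at [-1.277, 0.326, -0.193, 1.052, 0, 1.437], TCP at [0.228, -0.5, 0.211] pointing down, gripper open.
Joint ranges: [-2.65, 2.65], [-0.97, 1.79], [-1.3, 1.35], [-1.93, 2.1], [-1.47, 1.37], [-3.14, 3.14]. Speed limits (rad/s): [2.57, 2.57, 3.14, 3.14, 3.14, 3.14].

## Interface

Orientations are given as a unit quaternion [w, x, y, z].
In Python, from cell import bot gives the robot as it stands. Calls block until the motion is done:
- bot.move_pose(position, orientation): joint-space move of the TCP to a pose.
- bot.move_linear(position, speed=0.15, rotation=None, until_force=None): straight line of the TCP; rotation=None keeps the orientation; speed is the mean speed in m/s. With until_force (N) it stops when the force on the tool has changed by that much, and returns True; else False.
- bot.goto_joints(angles): joint-space move.
- bot.set_gripper(opening, grasp_force=None): opening from 0.0 (shut) to 1.0 (fully open); grasp_force is the grip in N (None keeps the last); returns when the fingers have stopped.
- bot.wait(seconds).
- bot.solve_ik(position, orientation): joint angles nearest the present ones, or None.
- bot.camera(name): name is "side" or "top"; returns the picture (384x512x3 uint8, red, green, blue); there is no depth.
- bot.calibration(name): a dict with "mtx" (3x3 intrinsics, pixels), "extrinsics" (4x4, takes a point from world to camera coordinates). Camera axes: x right, y down, z forward; pixel columns grow to the right and rows downward; lengths in m; the calibration is good to about 2 mm. A picture is of the moment at which its call begins. calibration takes no time and is no camera call.
A pose or a line that the arm cannot do raises bot.PlanningError and nothing moves.
- bot.close_job(): hands the job in, once; it reports no verdict.
Trained networks look in the newest picture that a camera, given by its name, has taken for a name from the list of things; names that differ only in an ending like _2 or _b are one class to them, and where a whole thing is asked for, a point or a joint stands for the part that bears it (a point fixed in the world has none). Each returns a list of dicts, best first, with "confidence" (0 to 1); they miss things now and then, are a little off and sometimes report something else, mostly with a low value. They report only what shows in the picture. A call takes as long as a camera call. They do not tell look-alikes from the thing itself.
- bot.search_frame(camera, thing): "bbox" ([left, top, width, height] in pixels, round what is visible of it).
Readings, each from a call of its own:
- bot.read_clock(): time.
- bot.read_joint_positions(): joint angles.
- bot.read_joint_vel(): joint speeds.
- bot.read_joint_efforts(): joint torques, N m.
- bot.read_position(): TCP position.
- bot.read_tool_rot(): TCP orientation.
- bot.read_ft_force(): force on the tool from outside, world axes, zero at the start.
- bot.read_moment(): the same for the moment, N m.
- bot.read_gripper_width(): opening from 0.0 (shut) to 1.0 (fully open).
Only numpy, scipy, OpenCV 4.12 (cv2) and the standard library are available. Lean on these libraries where they do the work, as an engineer would, in place of code of your own. Each camera call takes 0.05 s, during which the arm holds its last target. There are 200 camera calls.

## Task

Put the blue power module through the safety test: swing the clear hood up and back until it stands about upright, take the blue module from the tray and lower it, level and without dropping or forcing it, so that both dowel pins of the nest enter the two holes of its base plate together and the plate lies flat on the nest. Let go, shut the hood fully, and only with the hood shut press the green start button all the way in and let it spring back. Do not press the red stop button, and leave the grey module, the yellow box, the jar and the screwdriver where they are.

Things in the scene. Friction and masses are not known exactly. Their poses are not given: they have to be found in the camera images.
- fixture: Fixed tester: grey chassis 240 x 280 mm, aluminium deck 55 mm above the bench. Origin on the bench, straight below the nest's centre; it reaches from -135 to +105 mm in its x (-x is its front, with the hood handle) and -185 to +95 mm in its y. On the deck a black nest block 84 (x) x 128 (y) x 10 mm with a white mark at its +y edge, where the module's white connector goes. Buttons on the -y side.
- nest (a point): Centre of the nest's top face (65 mm above the bench); axes as the fixture's. The module sits right when its origin is here and its axes point the same way.
- pin_a (a point): Foot of dowel pin A, on the nest's top face at x = -22, y = -46 mm from the nest centre. Steel, 8 mm diameter, 17 mm tall, the top 5 mm tapered to 3.6 mm.
- pin_b (a point): Foot of dowel pin B, at x = +10, y = +46 mm from the nest centre; same size as A. The unequal offsets let the module fit one way round only.
- hood (a joint): Hinge angle of the clear hood in rad: 0 shut, 1.57 when its top stands upright, 1.8 at its back stop; it may start a little ajar. Friction hinge (about 0.5 N m, hood 0.4 kg): it stays wherever it is left; about 5 N at the handle opens it, 1 to 3 N shuts it. Shut, it covers 150 mm (x) x 170 mm (y), 70 mm high above the deck.
- hood_hinge (a point): Middle of the hood's hinge line, at x = +85, y = 0 mm from the nest centre and 55 mm above the bench; the hinge line runs along the fixture's y. The hood's front swings up and over towards the fixture's +x.
- hood_handle (a point): Middle of the hood's steel handle: round bar 12 mm in diameter, 110 mm long along the fixture's y, its centre 45 mm in front of the hood's front face and 20 mm below its top. Hood shut: 195 mm in front (-x) of the hinge line and 50 mm above it. Can be pinched from above and led round the hinge with the gripper pointing down; the bar turns between the fingers.
- module: Blue power module, about 0.3 kg: aluminium base plate 72 (x) x 116 (y) x 6 mm with a blue housing in its middle, 40 (x) x 64 (y) mm, up to 34 mm above the plate's underside. White connector at the housing's +y end (24 x 10 mm, up to 20 mm high). Origin: centre of the plate's underside. Two through holes, 9.5 mm diameter. It starts flat in the tray, on a floor 4 mm thick.
- module_hole_a (a point): Hole A, at the underside of the plate, at x = -22, y = -46 mm in the module's frame; goes on pin A.
- module_hole_b (a point): Hole B, at the underside of the plate, at x = +10, y = +46 mm in the module's frame; goes on pin B.
- start_button (a joint): Travel of the green start button in m: 0 out, 0.006 fully in; spring, about 5 N when fully in.
- start_button_top (a point): Top of the green start button (30 mm diameter, pressed straight down), on the control strip at x = -75, y = -138 mm from the nest centre.
- stop_button (a joint): Travel of the red stop button in m: 0 out. 36 mm diameter on a yellow housing, at x = +50, y = -138 mm from the nest centre. Not to be pressed.
- tray: Grey transit tray, fixed, 310 x 180 mm, rim 12 mm high, holding the two modules. Origin under its centre.
- grey_module: Grey module of the same shape as the blue one, also in the tray; to be left alone.
- yellow_box: Open yellow parts box 100 x 90 x 55 mm; to be left alone.
- jar: Translucent jar with white cap, 56 mm diameter, 70 mm high; to be left alone.
- screwdriver: Orange screwdriver, 160 mm long, lying on the bench; to be left alone.
There are look-alikes about, which are no part of the job. Leave any brown or purple look-alike of the module alone.

How it is judged:
By the outcome, as a careful person would: the job done as asked, in the order asked, and still so for the second after the job is handed in, with the robot touching nothing.
It also fails if it takes over 72 s, if anything falls off the work surface, if the arm or the gripper's body presses on something with over 40 N, if the wrist force passes 120 N, or if a joint passes its speed limit or range.

## Working session

There is one attempt and no reset: what is moved stays moved. The work goes in short steps, each a Python script; the robot and the scene stay as the last script left them, time stands still between calls to the robot, and variables do not carry over. Pictures are saved under pics/ and viewed, about 8 in all and at most 12, crops included, and the job is handed in when it is done.

```bash
mkdir -p pics; ls
python3 - <<'E'
from cell import bot
import cv2,numpy as np
for c in("top","side"):
    im=bot.camera(c); cv2.imwrite(f"pics/{c}0.png",cv2.resize(im[...,::-1],(800,600),interpolation=cv2.INTER_CUBIC)); cv2.imwrite(f"pics/{c}0_raw.png",im[...,::-1])
    k=bot.calibration(c);print(c,k["mtx"].round(1).tolist(),k["extrinsics"].round(3).tolist())
    for t in("fixture","hood","hood_handle","module","module_hole_a","start_button","stop_button","tray","pin_a"):
        print(t,[(d["bbox"],round(d["confidence"],2)) for d in bot.search_frame(c,t)][:4])
print(bot.read_clock(),bot.read_tool_rot(),bot.grip_depth)
E
```

```text
pics
top [[350.7, 0.0, 255.0], [0.0, 350.7, 191.8], [0.0, 0.0, 1.0]] [[-0.027, -0.999, -0.038, 0.105], [-0.994, 0.031, -0.106, 0.483], [0.107, 0.035, -0.994, 1.133], [0.0, 0.0, 0.0, 1.0]]
fixture [([252.0, 94.1, 8.6, 41.8], 0.35)]
hood [([253.3, 128.0, 64.9, 73.7], 0.69), ([254.0, 125.3, 92.3, 88.0], 0.38), ([192.8, 153.3, 32.6, 24.6], 0.32)]
hood_handle [([253.0, 128.2, 63.2, 73.7], 0.8), ([248.1, 128.1, 101.6, 83.7], 0.66)]
module [([89.2, 189.8, 27.3, 36.9], 0.93), ([183.8, 198.5, 32.9, 21.4], 0.83), ([173.1, 253.0, 38.4, 38.7], 0.68), ([128.7, 217.3, 31.8, 40.8], 0.67)]
module_hole_a [([175.8, 248.4, 40.3, 43.0], 0.73), ([89.4, 188.7, 27.7, 40.9], 0.65), ([181.3, 193.6, 36.4, 27.5], 0.62), ([128.7, 219.2, 30.7, 38.3], 0.55)]
start_button [([179.6, 193.6, 38.0, 28.1], 0.63), ([325.2, 174.7, 11.3, 13.8], 0.52)]
stop_button [([316.2, 137.2, 17.7, 13.3], 0.53), ([326.2, 176.7, 8.1, 6.3], 0.37), ([178.2, 139.2, 55.2, 93.2], 0.31)]
tray [([174.7, 138.9, 56.0, 94.8], 0.93), ([255.3, 126.2, 95.4, 85.8], 0.45)]
pin_a [([249.7, 128.3, 98.2, 82.2], 0.8)]
side [[465.4, 0.0, 256.0], [0.0, 465
[... 213 characters left out ...]
8, 56.8, 46.6], 0.67)]
hood_handle [([228.0, 155.6, 56.8, 45.0], 0.59), ([223.9, 155.0, 82.9, 60.9], 0.47)]
module [([201.4, 271.2, 32.1, 35.8], 0.76), ([214.2, 232.0, 37.4, 27.3], 0.67), ([145.1, 286.2, 37.4, 29.4], 0.6), ([264.1, 266.8, 21.2, 23.1], 0.57)]
module_hole_a [([262.3, 266.4, 25.9, 23.7], 0.97), ([201.6, 274.6, 27.6, 31.5], 0.67), ([144.8, 288.3, 43.6, 26.3], 0.67), ([214.0, 234.0, 38.3, 27.7], 0.64)]
start_button []
stop_button [([213.9, 234.9, 37.1, 24.9], 0.69)]
tray [([180.2, 205.9, 87.5, 62.1], 0.71), ([212.9, 231.3, 36.0, 32.7], 0.53)]
pin_a [([221.4, 153.6, 88.4, 62.8], 0.62), ([215.4, 234.2, 33.6, 23.8], 0.54)]
1.0 [ 0.59475921 -0.59473952  0.38245284 -0.38246074] 0.0187
```

View images.

View pics/top0.png

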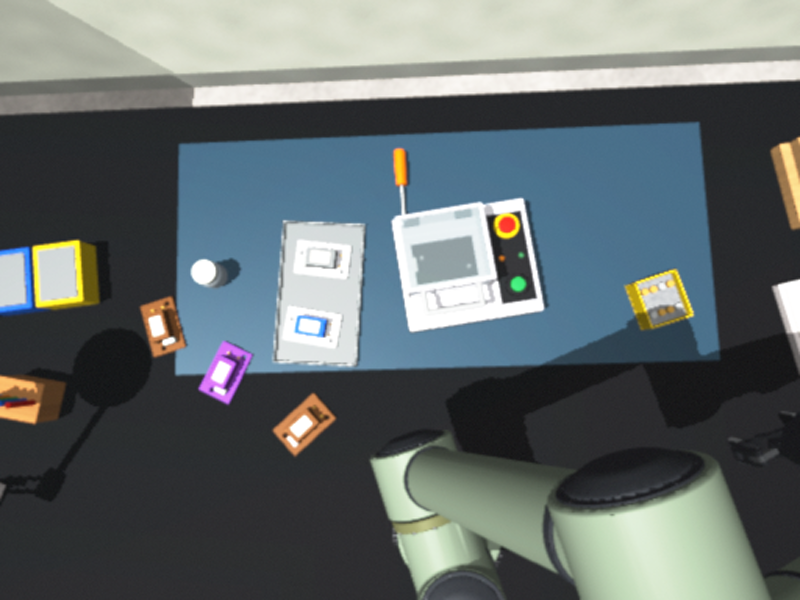

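View pics/side0.png

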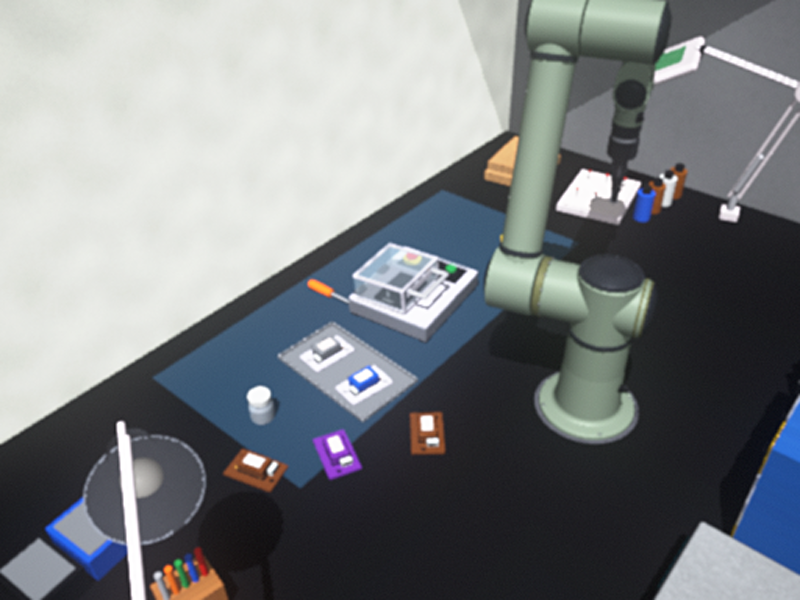

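Top view (800-wide pixels): the blue module is at (313,326) in the tray, with its connector to the left. It could be confused with the grey module (322,258), the purple look-alike (226,372), or the brown ones (163,325) and (304,425). I choose blue. The fixture is at (467,262): handle side down towards the robot at (455,297), green button (518,284), red button (507,226). Next is a close crop.

Run:
```python
import cv2,numpy as np
t=cv2.imread("pics/top0_raw.png");s=cv2.imread("pics/side0_raw.png")
a=cv2.resize(t[125:238,172:352],(795,499),interpolation=cv2.INTER_CUBIC)
cv2.imwrite("pics/ctop.png",a)
b=cv2.resize(s[150:275,175:310],(648,600),interpolation=cv2.INTER_CUBIC)
cv2.imwrite("pics/cside.png",b)
```

```text
(no output)
```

View pics/ctop.png

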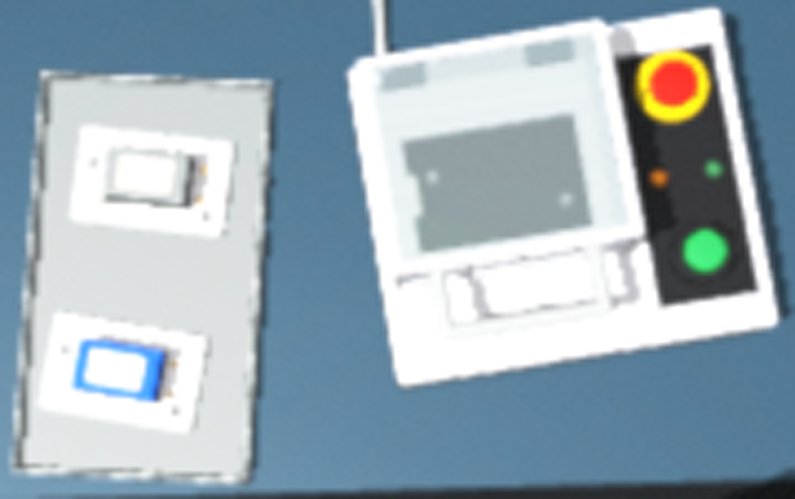

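View pics/cside.png

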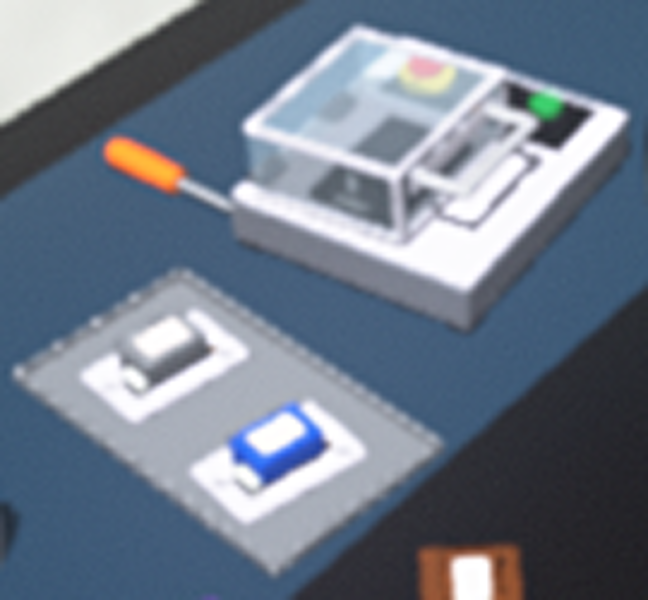

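Crops: the blue module is at ctop (123,371), with hole B upper-left (66,350) and hole A lower-right (176,410). That puts its +y to the left, the same as the fixture. The hood looks about shut. Next I fit silhouettes and overlay the model.

```bash
cat > h.py <<'E'
import cv2,numpy as np
from scipy.optimize import minimize
from scipy.spatial.transform import Rotation as Rn
from cell import bot
def proj(c,P):
    k=bot.calibration(c);E=k["extrinsics"];q=(np.atleast_2d(P)@E[:3,:3].T+E[:3,3])@k["mtx"].T
    return q[:,:2]/q[:,2:]
def W(p,L):  # local->world, p=(x,y,yaw)
    L=np.atleast_2d(np.array(L,float));c,s=np.cos(p[2]),np.sin(p[2])
    return np.c_[p[0]+c*L[:,0]-s*L[:,1],p[1]+s*L[:,0]+c*L[:,1],L[:,2]]
def back(c,uv,z):
    k=bot.calibration(c);E=k["extrinsics"];R,t=E[:3,:3],E[:3,3]
    d=R.T@np.linalg.inv(k["mtx"])@np.r_[uv,1];C=-R.T@t
    return C+d*(z-C[2])/d[2]
def box(x0,x1,y0,y1,z0,z1): return np.array([[x,y,z] for x in(x0,x1) for y in(y0,y1) for z in(z0,z1)])
def sil(c,p,boxes,org,shape,S=8):
    m=np.zeros((shape[0]*S,shape[1]*S),np.uint8)
    for b in boxes:
        q=(proj(c,W(p,b))-org+.5)*S-.5
        cv2.fillConvexPoly(m,cv2.convexHull(np.round(q*16).astype(np.int32)),255,shift=4)
    return cv2.resize(m,(shape[1],shape[0]),interpolation=cv2.INTER_AREA)/255.
def fit(c,mask,boxes,org,p0):
    f=lambda d:np.abs(sil(c,p0+d*[.01,.01,.05],boxes,org,mask.shape)-mask).sum()
    r=minimize(f,np.zeros(3),method="Nelder-Mead",options=dict(initial_simplex=np.array([[0,0,0],[1,0,0],[0,1,0],[0,0,1]])*1.-.3,xatol=1e-3,fatol=1e-2,maxiter=400))
    return p0+r.x*[.01,.01,.05],r.fun
def quat(yaw):
    x=np.array([np.cos(yaw),np.sin(yaw),0]);y=np.array([0,0,-1.]);q=Rn.from_matrix(np.c_[x,y,np.cross(x,y)]).as_quat()
    return q[[3,0,1,2]]
CH=box(-.135,.105,-.185,.095,0,.055)
MOD=[box(-.036,.036,-.058,.058,0.004,.010),box(-.02,.02,-.032,.032,.01,.038)]
E
cat > fit0.py <<'E'
from h import *
im=cv2.imread("pics/top0_raw.png").astype(float)
# fixture: soft mask from red channel (mat has low red)
def crop(u0,u1,v0,v1): return im[v0:v1,u0:u1],np.array([u0,v0])
uv=np.array([[350,70],[720,10],[778,325],[402,385]])/4.417+[172,125]
K=np.array([back("top",u,.055) for u in uv]);e=K[0]-K[1]
yaw=np.arctan2(-e[0],e[1]);print("corners",K.round(3).tolist(),"sides",[round(np.linalg.norm(K[i]-K[i-1]),3) for i in range(4)])
ctr=K.mean(0);p0=np.r_[ctr[:2],yaw];p0[:2]-=(W(p0,[-.015,-.045,0])[0]-p0[:3])[:2]
c,o=crop(245,356,120,218);c=cv2.GaussianBlur(c,(0,0),.01) if 0 else c
hsv=cv2.cvtColor(c.astype(np.uint8),cv2.COLOR_BGR2HSV);fg=(c[...,2]>150).astype(np.uint8)
fg=cv2.morphologyEx(fg,cv2.MORPH_OPEN,np.ones((5,5),np.uint8))
cs,_=cv2.findContours(fg,cv2.RETR_EXTERNAL,cv2.CHAIN_APPROX_NONE);m=np.zeros_like(fg)
cv2.drawContours(m,[max(cs,key=cv2.contourArea)],-1,1,-1)
pf,r=fit("top",m.astype(float),[CH],o,p0);print("fixture",pf.round(4).tolist(),r,p0.round(4))
c,o=crop(178,223,192,226)
w=(c.min(2)>222)|((c[...,0]>c[...,2]+60)&(c[...,0]>180));w=w.astype(np.uint8)
cs,_=cv2.findContours(w,cv2.RETR_EXTERNAL,cv2.CHAIN_APPROX_NONE);m2=np.zeros_like(w)
cv2.drawContours(m2,[cv2.convexHull(max(cs,key=cv2.contourArea))],-1,1,-1)
k=back("top",np.array([123,371])/4.417+[172,125],.02)
pm,r=fit("top",m2.astype(float),MOD,o,np.r_[k[:2],-.12]);print("module",pm.round(4).tolist(),r,m2.sum())
np.savez("p.npz",pf=pf,pm=pm)
t=np.linspace(0,1,2)
def hood(th):
    H=box(-.15,0,-.085,.085,0,.07);B=np.array([[-.195,-.055,.05],[-.195,.055,.05]]);o=[]
    for L in(H,B):
        x,z=L[:,0],L[:,2];o.append(np.c_[.085+x*np.cos(th)+z*np.sin(th),L[:,1],.055-x*np.sin(th)+z*np.cos(th)])
    return o
pans=[]
for cn,(u,v,w,h) in dict(top=(172,125,180,113),side=(215,150,100,75)).items():
    s=600//h if cn=="side" else 4; s=4 if cn=="top" else 5
    g=cv2.imread(f"pics/{cn}0_raw.png")[v:v+h,u:u+w];g=cv2.resize(g,None,fx=s,fy=s,interpolation=cv2.INTER_CUBIC)
    def pl(P,col): cv2.polylines(g,[np.round(((proj(cn,W(P[1],P[0]))-[u,v]+.5)*s)).astype(int)],True,col,1)
    pl((CH[[1,3,7,5]],pf),(0,0,255));pl((MOD[0][[1,3,7,5]],pm),(0,0,255));pl((MOD[1][[1,3,7,5]],pm),(0,255,255))
    for th,col in((0,(0,0,255)),(.15,(0,200,0))):
        H,B=hood(th);pl((H[[1,3,7,5]],pf),col);pl((B,pf),col)
    pans.append(g)
hh=[cv2.copyMakeBorder(g,0,0,0,800-g.shape[1],cv2.BORDER_CONSTANT) if g.shape[1]<800 else g for g in pans]
cv2.imwrite("pics/ov.png",cv2.resize(np.vstack(hh),None,fx=.72,fy=.72,interpolation=cv2.INTER_AREA))
E
python3 fit0.py
```

```text
corners [[0.651, 0.097, 0.055], [0.686, -0.178, 0.055], [0.451, -0.207, 0.055], [0.416, 0.066, 0.055]] sides [np.float64(0.237), np.float64(0.277), np.float64(0.237), np.float64(0.275)]
fixture [0.5653, -0.0045, 0.1213] 1360.7960784313725 [ 0.5604 -0.009   0.1275]
module [0.4174, 0.2715, -0.0054] 483.21568627450984 1235
```

View pics/ov.png

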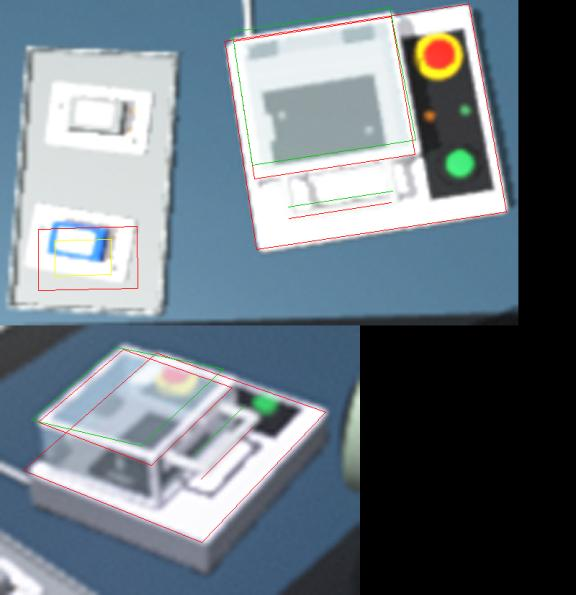

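The fixture mask broke at its thin rim, and the module mask took in some of the tray. I'll refit both and take a closer overlay to read the hood angle.

```bash
sed -i 's/np.ones((5,5),np.uint8))$/np.ones((3,3),np.uint8))/; s/c.min(2)>222/c.min(2)>238/; s/(.15,(0,200,0))/(.08,(0,200,0))/' fit0.py
cat >> fit0.py <<'E'
print("mask sum",m.sum(),sil("top",pf,[CH],np.array([245,120]),m.shape).sum(), "mod",m2.sum(),sil("top",pm,MOD,o,m2.shape).sum())
a=pans[0][:440,:];b=cv2.resize(pans[1],None,fx=1.4,fy=1.4);cv2.imwrite("pics/ov2.png",cv2.resize(np.hstack([cv2.resize(a[:,300:],None,fx=1.1,fy=1.1)[:450],cv2.resize(b,(600,450))]),(800,380)))
z=(cv2.resize(im[192:226,178:223].astype(np.uint8),None,fx=4,fy=4));
cv2.imwrite("pics/ov2.png",np.vstack([cv2.imread("pics/ov2.png"),cv2.copyMakeBorder(np.hstack([cv2.resize(a[240:420,0:220],None,fx=1.2,fy=1.2)]),0,0,0,800-264,cv2.BORDER_CONSTANT)]))
E
python3 fit0.py
```

```text
corners [[0.651, 0.097, 0.055], [0.686, -0.178, 0.055], [0.451, -0.207, 0.055], [0.416, 0.066, 0.055]] sides [np.float64(0.237), np.float64(0.277), np.float64(0.237), np.float64(0.275)]
fixture [0.5655, -0.0061, 0.1229] 143.40392156862745 [ 0.5604 -0.009   0.1275]
module [0.4352, 0.282, -0.1811] 82.8 828
mask sum 6521 6441.517647058823 mod 828 746.1098039215686
```

View pics/ov2.png

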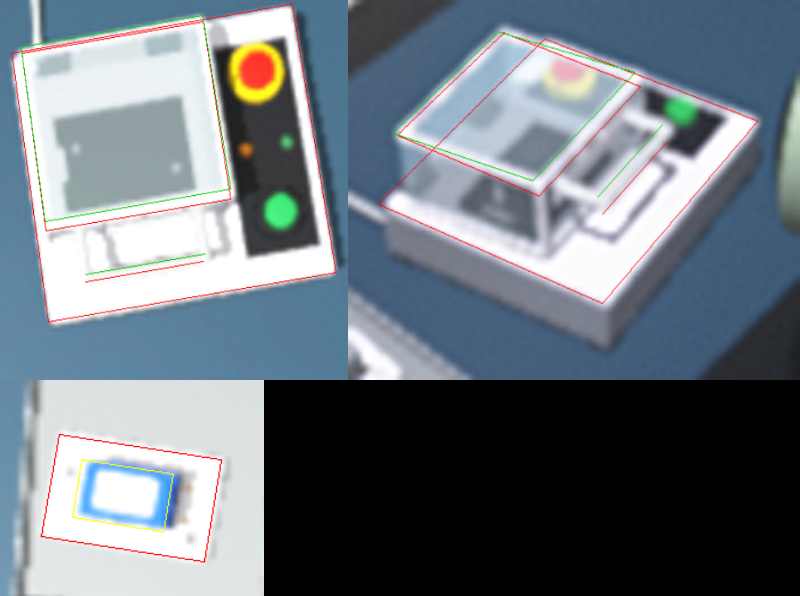

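```bash
cat >> h.py <<'E'
try:
    _p=np.load("p.npz");pf,pm=_p["pf"],_p["pm"]
except Exception: pass
def handle(th): return W(pf,[.085-.195*np.cos(th)+.05*np.sin(th),0,.055+.195*np.sin(th)+.05*np.cos(th)])[0]
def tcp(g): return np.array(g)-[0,0,.018]
E
python3 - <<'E'
from h import *
for a in(0,np.pi):
    for th in(.07,.8,1.6):
        j=bot.solve_ik(tcp(handle(th)),quat(pf[2]+a));print(a,th,handle(th).round(3),None if j is None else np.round(j,2))
    for p in ((pm[0],pm[1],.03),(pf[0],pf[1],.1)):
        j=bot.solve_ik(p,quat(pf[2]+a));print(None if j is None else np.round(j,2))
E
```

```text
0 0.07 [ 0.46  -0.019  0.119] [-0.2   0.28 -0.58  0.72  0.    1.25]
0 0.8 [ 0.551 -0.008  0.23 ] [-0.15  0.33 -0.19  1.06  0.    1.3 ]
0 1.6 [0.705 0.011 0.248] [-0.09  0.62  0.33  1.28  0.    1.36]
[ 0.43  0.47 -0.51  0.6   0.    1.88]
[-0.14  0.45 -0.31  0.81  0.    1.31]
3.141592653589793 0.07 [ 0.46  -0.019  0.119] [-0.2   0.28 -0.58  0.72  0.   -1.9 ]
3.141592653589793 0.8 [ 0.551 -0.008  0.23 ] [-0.15  0.33 -0.19  1.06  0.   -1.84]
3.141592653589793 1.6 [0.705 0.011 0.248] [-0.09  0.62  0.33  1.28  0.   -1.78]
[ 0.43  0.47 -0.51  0.6   0.   -1.26]
[-0.14  0.45 -0.31  0.81  0.   -1.83]
```

Run:
```python
from h import *
q=quat(pf[2]);g=tcp(handle(.07))
bot.set_gripper(.45,40)
bot.move_pose(g+[0,0,.09],q)
hit=bot.move_linear(g,.12,until_force=8);print("down",hit,bot.read_position().round(3),g.round(3))
if not hit:
    bot.set_gripper(0,50);print("w",bot.read_gripper_width(),bot.read_ft_force().round(1))
    im=bot.camera("side");cv2.imwrite("pics/grip.png",cv2.resize(im[130:250,190:350,::-1],None,fx=4,fy=4,interpolation=cv2.INTER_CUBIC))
print(bot.read_clock())
```

```text
down False [ 0.461 -0.019  0.101] [ 0.46  -0.019  0.101]
w 0.0008301659842364356 [-0.4 -1.1  1.7]
4.8583
```

View pics/grip.png

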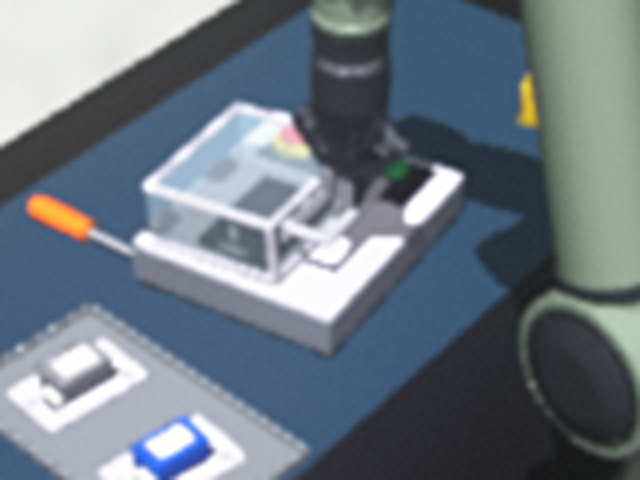

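The fingers shut to zero width, so they missed the bar. I'll compare the projected bar and TCP with both pictures before retrying.

Run:
```python
from h import *
a=cv2.imread("pics/side0_raw.png")[165:225,235:300];a=cv2.resize(a,None,fx=6,fy=6,interpolation=cv2.INTER_CUBIC);o=np.array([235,165]);b=a.copy()
for th,col in((0,(0,0,255)),(.07,(0,200,0)),(.15,(255,0,0))):
    h=handle(th);d=W(pf,[0,.055,0])[0]-W(pf,[0,0,0])[0]
    q=((proj("side",np.array([h-d,h+d]))-o+.5)*6).astype(int);cv2.line(b,q[0],q[1],col,1)
g=cv2.imread("pics/grip.png")[140:400,180:480]
q=((proj("side",bot.read_position())[0]-[190,130]+.5)*4-[180,140]).astype(int);cv2.circle(g,q,4,(0,0,255),1)
g=cv2.resize(g,None,fx=1.33,fy=1.33);c=cv2.imread("pics/top0_raw.png")[165:215,255:325];c=cv2.resize(c,None,fx=5.5,fy=5.5,interpolation=cv2.INTER_CUBIC)
c=(np.clip((c.astype(float)-180)*3.4,0,255)).astype(np.uint8)
H=600;out=np.zeros((H,800,3),np.uint8);s=lambda im,w,h:cv2.resize(im,(w,h))
out[:360,:390]=s(a,390,360);out[:360,400:790]=s(b,390,360);out[365:,:270]=s(g,270,235);out[365:,280:609]=s(c,329,235)
cv2.imwrite("pics/cmp.png",out);print(bot.read_position(),bot.read_ft_force())
```

```text
[ 0.46055755 -0.01912093  0.10079842] [-0.31581681  0.65646403  1.0489589 ]
```

View pics/cmp.png

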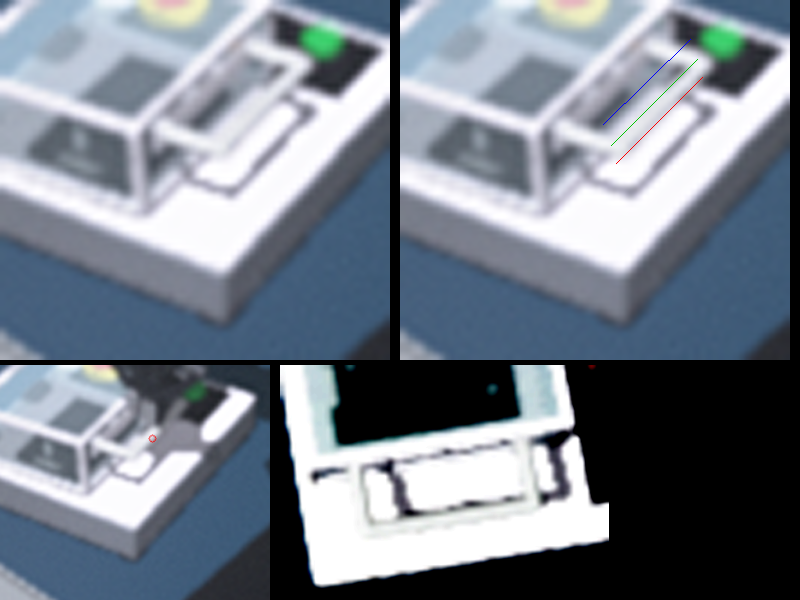

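Run:
```python
from h import *
s=4.7;A=np.array([85,165])/s+[255,165];B=np.array([255,143])/s+[255,165]
for z in(.105,.113): 
    a,b=back("top",A,z),back("top",B,z);print(z,a.round(4),b.round(4),"mid",((a+b)/2).round(4),np.linalg.norm(a-b).round(3),"yaw",np.arctan2((b-a)[0],-(b-a)[1]).round(3))
for th in(0,.035,.07): print(th,handle(th).round(4))
# side: bar ends
a=np.array([[212,143],[305,70]])/6+[235,165];print([back("side",u,.11).round(4) for u in a])
```

```text
0.105 [0.4497 0.0328 0.105 ] [ 0.4607 -0.0784  0.105 ] mid [ 0.4552 -0.0228  0.105 ] 0.112 yaw 0.099
0.113 [0.449 0.033 0.113] [ 0.46   -0.0774  0.113 ] mid [ 0.4545 -0.0222  0.113 ] 0.111 yaw 0.099
0 [ 0.4563 -0.0196  0.105 ]
0.035 [ 0.4582 -0.0193  0.1118]
0.07 [ 0.4603 -0.0191  0.1185]
[array([0.4582, 0.026 , 0.11  ]), array([ 0.4592, -0.0756,  0.11  ])]
```

The bar sits lower than I assumed (θ≈0.03, z≈0.105 to 0.11), so the tips slid off its top. I'll retry about 16 mm lower.

Run:
```python
from h import *
q=quat(pf[2]);g=np.array([.4565,-.0205,.086])
p=bot.read_position();bot.move_linear([p[0],p[1],.16],.2)
bot.set_gripper(.45,40);bot.move_linear(g+[0,0,.05],.2)
hit=bot.move_linear(g,.12,until_force=8);print("down",hit,bot.read_position().round(3))
if not hit:
    bot.set_gripper(0,50);w=bot.read_gripper_width();print("w",w,w*85,bot.read_ft_force().round(1),bot.read_position().round(4))
print(bot.read_clock())
```

```text
down False [ 0.457 -0.021  0.087]
w 0.11217250426563367 9.534662862578863 [-4.7 -1.2  2.7] [ 0.4549 -0.021   0.0862]
6.9583
```

Run:
```python
from h import *
th0=.02;off=bot.read_position()-handle(th0)
F=0
for th in np.linspace(.2,1.6,10):
    bot.move_linear(handle(th)+off,.15);f=bot.read_ft_force();F=max(F,np.linalg.norm(f))
    if np.linalg.norm(f)>30: print("big",th,f);break
print("F",F,f.round(1),th,bot.read_gripper_width(),bot.read_position().round(3),(handle(th)+off).round(3))
print(bot.read_clock())
```

```text
F 10.193272657354072 [3.8 8.  5.1] 1.6 0.09725156685361476 [0.704 0.011 0.228] [0.703 0.01  0.226]
10.575
```

Run:
```python
from h import *
bot.set_gripper(.45)
p=bot.read_position();bot.move_linear(p+[0,0,.08],.25)
im=cv2.imread("pics/top0_raw.png").astype(float).min(2)
hs=[]
for u in((66,350),(176,410)):
    c=np.array(u)/4.417+[172,125]-.4;x,y=np.round(c).astype(int)
    w=np.clip(245-im[y-2:y+3,x-2:x+3],0,None);yy,xx=np.mgrid[y-2:y+3,x-2:x+3]
    print(im[y-2:y+3,x-2:x+3].astype(int).tolist());hs.append([(w*xx).sum()/w.sum(),(w*yy).sum()/w.sum()])
B,A=[back("top",h,.010) for h in hs];d=B-A
yaw=np.arctan2(d[1],d[0])-np.arctan2(92,32);mid=(A+B)/2
pm2=np.r_[0,0,yaw];pm2[:2]=mid[:2]-W(pm2,[-.006,0,0])[0,:2]
print("holes",np.array(hs).round(2).tolist(),np.linalg.norm(d).round(4),"exp .0974",pm2.round(4),"fit",pm.round(4))
print(bot.read_clock())
```

```text
[[255, 254, 254, 255, 252], [252, 235, 244, 254, 246], [252, 222, 235, 249, 225], [255, 252, 252, 251, 216], [255, 255, 255, 251, 174]]
[[250, 252, 253, 255, 255], [255, 254, 247, 252, 255], [255, 251, 220, 237, 254], [255, 252, 205, 229, 254], [255, 255, 253, 253, 255]]
holes [[188.26, 204.98], [211.27, 217.63]] 0.0894 exp .0974 [ 0.4331  0.2775 -0.1898] fit [ 0.4352  0.282  -0.1811]
11.4417
```

```bash
cat > grasp.py <<'E'
from h import *
B,A=[back("top",h,.010) for h in((186.35,203.6),(211.35,217.55))];d=B-A
yaw=np.arctan2(d[1],d[0])-np.arctan2(92,32);mid=(A+B)/2
m=np.r_[0,0,yaw];m[:2]=mid[:2]-W(m,[-.006,0,0])[0,:2]
print("holes",np.linalg.norm(d).round(4),m.round(4),"fit",pm.round(4))
m=(m+pm)/2;print(m);np.savez("p.npz",pf=pf,pm=m)
q=quat(m[2])
bot.move_pose([m[0],m[1],.16],q)
im=bot.camera("top");cv2.imwrite("pics/nest_raw.png",im[...,::-1])
a=cv2.resize(im[120:225,245:355,::-1],None,fx=5,fy=5,interpolation=cv2.INTER_CUBIC)
cv2.imwrite("pics/nest.png",a)
bot.set_gripper(1.0,40)
print(bot.read_clock(),bot.read_ft_force())
E
python3 grasp.py
```

```text
holes 0.0976 [ 0.4357  0.2806 -0.1959] fit [ 0.4352  0.282  -0.1811]
[ 0.43543296  0.28130232 -0.18849792]
13.525 [ 0.17501558 -0.71620021 -0.04065884]
```

View pics/nest.png

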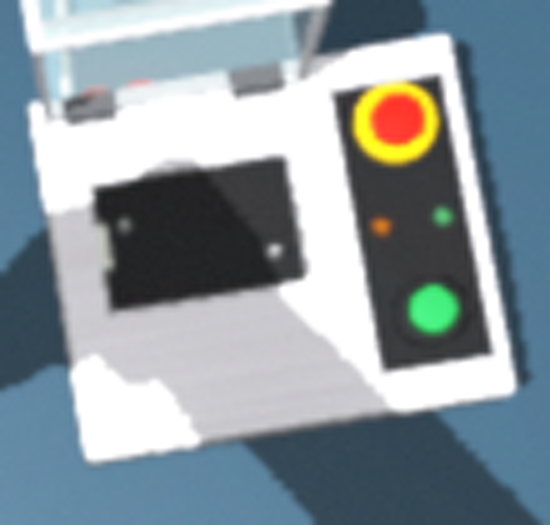

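The hood stands open. The nest (dark block) and the bright pin tops, B (124,225) and A (275,250) in 5x crop pixels, show clearly. Next: fit the nest, then descend onto the module.

```bash
cat > nest.py <<'E'
from h import *
im=cv2.imread("pics/nest_raw.png").astype(float).max(2);u0,v0,u1,v1=261,148,309,185
c=im[v0:v1,u0:u1];m=(c<115).astype(np.uint8)
cs,_=cv2.findContours(m,cv2.RETR_EXTERNAL,cv2.CHAIN_APPROX_NONE);h=np.zeros_like(m);cv2.drawContours(h,[cv2.convexHull(max(cs,key=cv2.contourArea))],-1,1,-1)
soft=np.clip((190-c)/(190-45),0,1);inner=cv2.erode(h,np.ones((3,3),np.uint8));mk=np.maximum(soft*cv2.dilate(h,np.ones((3,3),np.uint8)),inner)
notch=np.s_[:]
pn,r=fit("top",mk,[box(-.042,.042,-.064,.064,.055,.065)],np.array([u0,v0]),pf);print("nest",pn.round(4),r,"fixture",pf.round(4))
P=[]
for u in((124,225),(275,250)):
    x,y=np.round(np.array(u)/5+[245,120]-.4).astype(int);w=im[y-2:y+3,x-2:x+3];w=np.clip(w-np.percentile(w,40)-8,0,None);yy,xx=np.mgrid[y-2:y+3,x-2:x+3]
    P.append([(w*xx).sum()/w.sum(),(w*yy).sum()/w.sum()])
for z in(.074,.080):
    B,A=[back("top",p,z) for p in P];d=B-A;yaw=np.arctan2(d[1],d[0])-np.arctan2(92,32);mid=(A+B)/2
    n=np.r_[0,0,yaw];n[:2]=mid[:2]-W(n,[-.006,0,0])[0,:2];print("pins",z,np.linalg.norm(d).round(4),n.round(4))
E
python3 nest.py
python3 - <<'E'
from h import *
g=np.array([pm[0],pm[1],.015])
hit=bot.move_linear(g,.12,until_force=6);print(hit,bot.read_position().round(4))
if not hit:
    bot.set_gripper(0,50);print("w",bot.read_gripper_width()*85,bot.read_position().round(4),bot.read_ft_force().round(1),bot.read_moment().round(2))
print(bot.read_clock())
E
```

```text
nest [ 0.5621 -0.0057  0.1216] 86.1997295469912 fixture [ 0.5655 -0.0061  0.1229]
pins 0.074 0.0972 [ 0.5628 -0.0063  0.1314]
pins 0.08 0.0967 [ 0.5617 -0.006   0.1314]
False [0.436  0.2816 0.0156]
w 0.06488766223173907 [0.4375 0.2829 0.0173] [-1.8  0.8 14.1] [ 0.19  0.38 -0.03]
15.675
```

Run:
```python
from h import *
o=[]
p=bot.read_position()
for c,(u,v) in dict(side=(195,200),top=(150,170)).items():
    im=bot.camera(c)[...,::-1].copy();a=cv2.resize(im[v:v+80,u:u+80],(400,400),interpolation=cv2.INTER_CUBIC)
    q=((proj(c,p)[0]-[u,v]+.5)*5).astype(int);cv2.circle(a,q,5,(0,0,255),1);o.append(a)
    b=np.round((proj(c,W(pm,MOD[1][[1,3,7,5]]))-[u,v]+.5)*5).astype(int);cv2.polylines(a,[b],True,(0,255,255),1)
    b=np.round((proj(c,W(pm,MOD[0][[1,3,7,5]]))-[u,v]+.5)*5).astype(int);cv2.polylines(a,[b],True,(0,255,0),1)
cv2.imwrite("pics/miss.png",np.hstack(o))
```

```text
(no output)
```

View pics/miss.png

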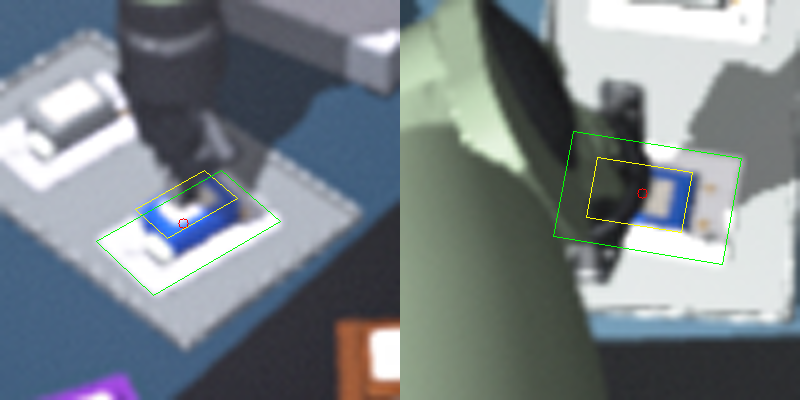

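The module is where the fit says, but the shut tips are resting on the housing top (z≈0.038) while the TCP reads 0.017. The real tips are therefore about 20 mm behind the reported TCP. The first handle miss and the narrow bar width fit that too. I'll go lower, with a force guard.

Run:
```python
from h import *
bot.move_linear([pm[0],pm[1],.06],.15)
print("free F",bot.read_ft_force().round(1))
bot.set_gripper(1.0,40);print(bot.read_gripper_width())
hit=bot.move_linear([pm[0],pm[1],-.008],.1,until_force=5);print(hit,bot.read_position().round(4))
if not hit:
    bot.set_gripper(0,50);print("w mm",bot.read_gripper_width()*85,bot.read_position().round(4),bot.read_ft_force().round(1),bot.read_moment().round(2))
print(bot.read_clock())
```

```text
free F [ 0.4  0.6 -0.1]
1.0030450447289692
False [ 0.4358  0.2815 -0.0076]
w mm 38.97608267142132 [ 0.4357  0.2815 -0.0074] [-1.5  0.4  5.8] [-0.02  0.38  0.02]
18.3333
```

```bash
cat >> h.py <<'E'
N=np.array([.5623,-.006,.123])
E
python3 - <<'E'
from h import *
p=bot.read_position();bot.move_linear(p+[0,0,.12],.12)
print("lifted F",bot.read_ft_force().round(1),"w",bot.read_gripper_width()*85)
q=quat(N[2])
bot.move_pose([N[0],N[1],.13],q)
bot.move_linear([N[0],N[1],.082],.1)
print(bot.read_position().round(4),bot.read_ft_force().round(1),bot.read_moment().round(2),bot.read_clock())
o=[]
for c,(u,v) in dict(side=(215,140),top=(250,120)).items():
    im=bot.camera(c)[...,::-1].copy();cv2.imwrite(f"pics/hover_{c}_raw.png",im);a=cv2.resize(im[v:v+80,u:u+80],(400,400),interpolation=cv2.INTER_CUBIC)
    P=W(np.r_[bot.read_position()[:2],N[2]],MOD[0][[1,3,7,5]]);P[:,2]=bot.read_position()[2]+.0114+.006
    b=np.round((proj(c,P)-[u,v]+.5)*5).astype(int);cv2.polylines(a,[b],True,(0,255,0),1);o.append(a)
cv2.imwrite("pics/hover.png",np.hstack(o))
E
```

```text
lifted F [-0.6  0.2 -4.6] w 39.19843276074985
[ 0.5625 -0.0056  0.0822] [ 0.2  0.4 -3.6] [ 0.02  0.   -0.01] 21.325
```

View pics/hover.png

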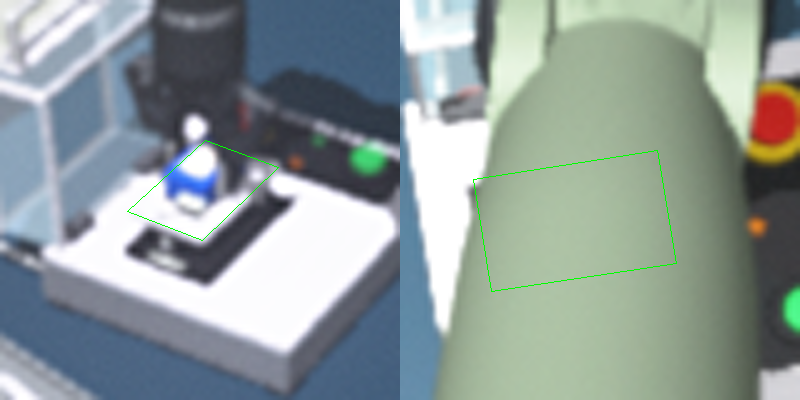

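The module is held level over the nest and matches the predicted outline. The top view is blocked by the arm. Now a guarded descent.

Run:
```python
from h import *
f0=bot.read_ft_force();m0=bot.read_moment();off=np.array([N[0],N[1]])-bot.read_position()[:2]
for z in(.074,.070,.0675,.065,.062):
    hit=bot.move_linear([N[0],N[1],z],.03,until_force=3)
    print(z,hit,bot.read_position().round(4),(bot.read_ft_force()-f0).round(1),(bot.read_moment()-m0).round(3))
    if hit:break
print(bot.read_clock())
```

```text
0.074 False [ 0.562  -0.006   0.0738] [-1.   0.3 -0.9] [ 0.02  -0.011 -0.076]
0.07 False [ 0.562  -0.006   0.0697] [-0.7 -0.4 -0.7] [ 0.055 -0.002 -0.012]
0.0675 False [ 0.5621 -0.006   0.0673] [-1.5 -0.5 -0.7] [ 0.069 -0.018 -0.033]
0.065 False [ 0.5615 -0.0056  0.0645] [-2.6  1.1 -1.8] [0.281 0.4   0.046]
0.062 False [ 0.5615 -0.0056  0.0614] [-4.4  2.3 -2.6] [0.501 0.555 0.134]
22.875
```

Both pins have entered, and the side forces point to −x, +y and a slight +yaw (the pin estimate gave 0.131). I'll comply with that before going lower.

Run:
```python
from h import *
F0=np.array([.2,.4,-3.6])
n=N.copy();z=.062
def rd(t): 
    f=bot.read_ft_force()-F0;m=bot.read_moment();print(t,n.round(4),bot.read_position().round(4),f.round(1),m.round(3));return f,m
n=n+[-.0008,.0005,.006];bot.move_linear([n[0],n[1],z],.02,rotation=quat(n[2]));f,m=rd("a")
for i in range(4):
    if np.hypot(f[0],f[1])<1.5 and abs(m[2])<.06: break
    n[:2]+=np.clip(f[:2]*.00025,-.0006,.0006);n[2]+=np.clip(m[2]*.03,-.004,.004)
    bot.move_linear([n[0],n[1],z],.02,rotation=quat(n[2]));f,m=rd(i)
np.save("n.npy",n);print(bot.read_clock())
```

```text
a [ 0.5615 -0.0055  0.129 ] [ 0.5616 -0.0057  0.062 ] [-2.  -0.4 -1.9] [0.154 0.266 0.072]
0 [ 0.561  -0.0056  0.1311] [ 0.5615 -0.0058  0.0623] [-0.5  0.  -1.1] [0.131 0.018 0.052]
23.375
```

Forces are down to 0.5 N. Now lower to the nest with the same compliance at each step.

Run:
```python
from h import *
F0=np.array([.2,.4,-3.6]);n=np.load("n.npy")
for z in(.060,.058,.0565,.0555,.0545,.0535,.0525):
    hit=bot.move_linear([n[0],n[1],z],.025,rotation=quat(n[2]),until_force=6)
    p=bot.read_position();f=bot.read_ft_force()-F0;m=bot.read_moment();print(z,hit,n.round(4),p.round(4),f.round(1),m.round(3))
    if f[2]>5 or np.hypot(f[0],f[1])>9:break
    n[:2]+=np.clip(f[:2]*.0002,-.0005,.0005);n[2]+=np.clip(m[2]*.03,-.003,.003)
np.save("n.npy",n);print(bot.read_clock())
```

```text
0.06 False [ 0.561  -0.0056  0.1311] [ 0.5613 -0.0058  0.0601] [-0.2 -0.5 -0.8] [ 0.022 -0.031 -0.026]
0.058 False [ 0.561  -0.0057  0.1304] [ 0.561  -0.0058  0.0579] [-0.3 -0.4 -0.2] [ 0.017 -0.03   0.002]
0.0565 False [ 0.5609 -0.0058  0.1304] [ 0.5608 -0.0058  0.0564] [-0.  -0.7 -0.8] [ 0.04  -0.015  0.026]
0.0555 False [ 0.5609 -0.0059  0.1312] [ 0.5609 -0.0059  0.0555] [ 0.2 -0.6 -0.9] [ 0.035 -0.008  0.018]
0.0545 False [ 0.5609 -0.006   0.1318] [ 0.5609 -0.0059  0.0544] [-0.   0.6 -0.1] [ 0.102 -0.029 -0.003]
0.0535 False [ 0.5609 -0.0059  0.1317] [ 0.5611 -0.0059  0.0536] [0.5 0.3 2. ] [0.127 0.006 0.001]
0.0525 False [ 0.561  -0.0059  0.1317] [ 0.5611 -0.006   0.0536] [-3.5  0.5  9.9] [0.16  0.638 0.014]
25.125
```

Seated: the plate bottomed at TCP z 0.0536, exactly as predicted, with balanced moments. Next I release and rise, then re-grip the handle and close the hood.

Run:
```python
from h import *
n=np.load("n.npy")
bot.move_linear([n[0],n[1],.0535],.02);bot.set_gripper(.75,40)
print("rel F",bot.read_ft_force().round(1),bot.read_moment().round(2))
bot.move_linear([n[0],n[1],.30],.2)
pf[:]=[.561,-.0059,.131];q=quat(.125)
bot.set_gripper(.45)
g=np.array([.7035,.0105,.216])
bot.move_linear([g[0],g[1],.29],.2,rotation=q)
hit=bot.move_linear(g,.12,until_force=6);print(hit,bot.read_position().round(3))
if not hit:
    bot.set_gripper(0,50);print("w",bot.read_gripper_width()*85,bot.read_position().round(4),bot.read_ft_force().round(1),handle(1.6).round(4))
print(bot.read_clock())
```

```text
rel F [ 1.2  0.  -0.3] [-0.04  0.05 -0.06]
False [0.704 0.01  0.217]
w 10.065581960224716 [0.7044 0.0105 0.2174] [ 0.4 -0.1  4.4] [0.7005 0.0125 0.2485]
29.4833
```

Run:
```python
from h import *
pf[:]=[.561,-.0059,.131];off=bot.read_position()-handle(1.62);print(off.round(4));F=0
for th in np.linspace(1.45,.0,10):
    bot.move_linear(handle(th)+off,.15);f=bot.read_ft_force();F=max(F,np.linalg.norm(f))
    if np.linalg.norm(f)>30: print("big",th,f);break
print("F",F,th,f.round(1),bot.read_position().round(4),(handle(th)+off).round(4),bot.read_gripper_width()*85)
p=bot.read_position();hit=bot.move_linear(p-[0,0,.012],.03,until_force=8);print(hit,bot.read_position().round(4),bot.read_ft_force().round(1))
bot.set_gripper(.45);p=bot.read_position();bot.move_linear([p[0],p[1],.16],.2)
bot.set_gripper(0);h=bot.move_linear([p[0],p[1],.07],.08,until_force=6);print("press",h,bot.read_position().round(4),bot.read_ft_force().round(1),bot.read_clock())
```

```text
[ 0.0001 -0.0025 -0.0299]
F 14.172824998428263 0.0 [ 3.5  2.5 -2.1] [ 0.4533 -0.0226  0.0756] [ 0.452  -0.0227  0.0751] 9.974703077564675
True [ 0.453  -0.0226  0.0743] [-0.4 -1.5  0.7]
press True [ 0.4525 -0.0219  0.0901] [-0.4  1.1  9.1] 35.6167
```

The hood is shut: the bar top is at the θ=0 height. I'll move aside and look before pressing start.

Run:
```python
from h import *
p=bot.read_position();bot.move_linear([p[0],p[1],.2],.25)
bot.move_pose([.40,-.34,.2],quat(.125))
o=[]
P=[.561,-.0059,.131];b=W(P,[-.075,-.138,.075])[0];print("button",b)
for c,(u,v) in dict(side=(215,145),top=(250,115)).items():
    im=bot.camera(c)[...,::-1].copy();a=cv2.resize(im[v:v+80,u:u+100],(500,400),interpolation=cv2.INTER_CUBIC)
    if c=="top":
        g=((im[...,1]>150)&(im[...,2]<120)&(im[...,0]<150));g[:,:320]=0;y,x=np.nonzero(g[170:195,320:345]);uv=[x.mean()+320,y.mean()+170];print(uv,len(x),back("top",uv,.075))
    M=MOD[0][[1,3,7,5]].copy();M[:,2]=.071
    for L,col in((M,(0,255,0)),):cv2.polylines(a,[np.round((proj(c,W(P,L))-[u,v]+.5)*5).astype(int)],True,col,1)
    cv2.circle(a,((proj(c,b)[0]-[u,v]+.5)*5).astype(int),4,(0,0,255),1);o.append(cv2.resize(a,None,fx=.8,fy=.8,interpolation=cv2.INTER_AREA) )
cv2.imwrite("pics/shut.png",np.hstack(o));print(bot.read_clock(),bot.read_ft_force().round(1))
```

```text
button [ 0.50466896 -0.15251451  0.075     ]
[np.float64(331.19444444444446), np.float64(181.22222222222223)] 72 [ 0.50641399 -0.1528398   0.075     ]
37.5333 [0.3 0.1 0.3]
```

View pics/shut.png

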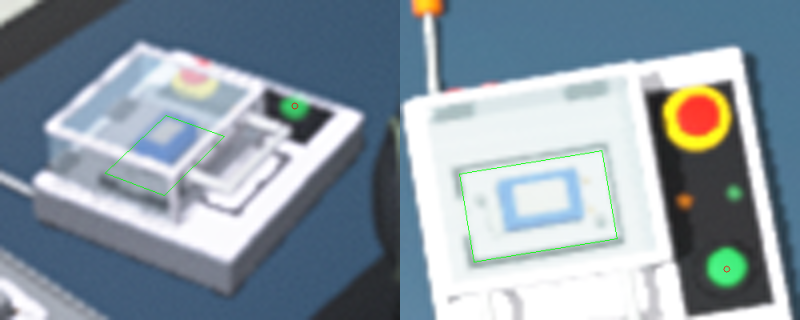

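The module lies on the nest inside the shut hood and matches the outline in both views. The start button is at (0.505, −0.153). Pressing it now.

Run:
```python
from h import *
q=quat(.131);x,y=.5055,-.1527
print(bot.read_gripper_width())
bot.move_pose([x,y,.12],q)
h=bot.move_linear([x,y,.02],.06,until_force=2.5);z0=bot.read_position()[2];print("touch",h,z0.round(4),bot.read_ft_force().round(1))
h=bot.move_linear([x,y,z0-.014],.02,until_force=14);print("press",h,bot.read_position().round(4),bot.read_ft_force().round(1))
bot.wait(.3);print(bot.read_position().round(4),bot.read_ft_force().round(1))
bot.move_linear([x,y,.14],.1);print(bot.read_clock(),bot.read_ft_force().round(1))
bot.move_pose([.40,-.34,.2],q)
c=bot.camera("top");cv2.imwrite("pics/end_raw.png",c[...,::-1]);r=cv2.imread("pics/nest_raw.png")
```

```text
-8.352485922711927e-05
touch True 0.0509 [-0.1 -0.3  4.8]
press True [ 0.5052 -0.1525  0.0503] [-1.7 -0.   7.3]
[ 0.5052 -0.1525  0.0503] [-1.6  0.8  7.3]
41.2083 [0.  0.1 0. ]
```

The static force of 7.3 N exceeds the 5 N spring, but I didn't record the travel. I'll do one more stepped press to confirm the full 6 mm; the hood stays shut.

Run:
```python
from h import *
q=quat(.131);x,y=.5055,-.1527
bot.move_pose([x,y,.08],q)
for z in(.062,.059,.057,.055,.053,.051,.049,.047,.045):
    bot.move_linear([x,y,z],.04);f=bot.read_ft_force();print(z,bot.read_position()[2].round(4),f[2].round(1))
    if f[2]>12:break
bot.move_linear([x,y,.14],.1);bot.move_pose([.40,-.34,.2],q)
a=bot.camera("top").astype(int);b=cv2.imread("pics/end_raw.png")[...,::-1].astype(int)
s=cv2.imread("pics/top0_raw.png")[...,::-1].astype(int)
print("change since end",np.abs(a-b).max(2)[120:230,170:350].max(),"grey",np.abs(a-s).max(2)[150:185,185:225].max(),"jar",np.abs(a-s).max(2)[160:185,120:146].max(),"driver",np.abs(a-s).max(2)[92:130,248:262].max())
print(bot.read_ft_force().round(1),bot.read_clock())
```

```text
0.062 0.0618 -0.5
0.059 0.0589 0.0
0.057 0.0569 0.4
0.055 0.0552 2.3
0.053 0.0531 2.8
0.051 0.0511 3.9
0.049 0.0502 13.8
change since end 6 grey 6 jar 5 driver 8
[ 0.1  0.2 -0.3] 47.2167
```

```bash
python3 -c "
from cell import bot
bot.wait(.3);print(bot.read_joint_vel().round(3));bot.close_job()"
```

```text
[-0.009 -0.001  0.004  0.    -0.002 -0.001]
the job is handed in; nothing more can be done
```

The blue module is on the nest under the shut hood, the start button has been pressed fully in and released, and the job is handed in. The last clock reading was 47 s of the 72 s allowed.

**What I did**
- **Hood:** swung it open to about 1.6 rad.
- **Module:** lowered it level onto both pins. Side force was about 5 N at worst, then near zero after I corrected the position.
- **Closing and start:** I let go, shut the hood fully, then pressed the green button.

**Last checks**
- **Module seated:** the plate stopped at the predicted height with about 10 N of contact force. The camera overlay through the clear hood matches it lying on the nest.
- **Hood shut:** the top of the handle bar is at its shut height.
- **Start button:** it moved about 6 mm to a hard stop and sprang back.
- **Other items:** the grey module, jar and screwdriver look the same as at the start. I did not compare the yellow box or the red button; the arm had no business near either.

**What went wrong or disagreed**
- **Grasp misses:** my first grasp of the handle and my first grasp of the module both missed. The fingertips sat about 20 mm higher than the reported tool point. On the module the shut fingers rested on top of the housing with about 14 N, and it did not visibly move. I corrected for this from then on.
- **Two presses:** I pressed the start button twice with the hood shut. The first press had probably reached the stop at about 7 N, but I had not recorded its travel, so I pressed again to confirm.
- **Pose estimates:** the camera estimates of the nest position differed by about 4 mm and 0.01 rad. Force feedback during the insertion settled it.

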